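Lower the sensor tray onto its safety pin

ROBOT

A 6-joint arm with a two-finger parallel gripper is mounted at the origin on the work surface. World frame = base frame: x ahead of the robot, y to its left, z up, the work surface at z = 0. Lengths are in mm, angles in rad, forces in N, time in s.
With the tool pointing down it reaches from about 275 to 875 mm from the base axis. Payload 12.5 kg.
Tool frame: the origin (TCP) lies at the centre of the arm's flange, where the gripper is bolted on; the fingertips stand 173 mm ahead of it and the grasp point (between the pads) lies 155 mm ahead of it (manip.hold_point_z is the distance from the TCP to the grasp point, in mm); z points along the fingers, x is the direction in which the jaws open and shut, and the axes are right-handed (so a half turn about z gives the same grasp; the last joint's range is limited). The gripper opens to 85 mm and grips with 20 to 120 N. Pads are 22 mm wide; open, the fingers measure 114 mm over their backs; the gripper's body (76 mm by 85 mm) begins 54 mm behind the grasp point. The pads swing forward as they close: fully open they stand 13 mm farther back than shut.
Start: joints at [-1.375, 0.351, 1.652, -0, 1.139, -0.085], TCP at [152.439, -528.44, 404.69] pointing down, gripper open.
Joint ranges: [-2.75, 2.75], [-0.79, 2.1], [0.01, 2.65], [-1.57, 4.71], [0.07, 3.14], [-2.87, 2.87]. Speed limits (rad/s): [2.22, 2.22, 2.79, 3.14, 3.14, 3.14].

INTERFACE

Orientations are given as a unit quaternion [w, x, y, z].
In Python, from bench import status, viewer, manip, spotter gives the robot as it stands. The module is installed in compiled form; this text tells all that it offers.
- The arm moves only by the tool carry_out, never from a script. Its arguments are lists of equal length, an entry for each row: "claw": the opening in per cent of the stroke, from 0 (shut) to 100 (fully open); "xyz": the shift along the tool's x, y, z in mm, a list of three; "yaw": the turn about the tool's z in degrees. In form: {"claw": [claw, ...], "xyz": [[x, y, z], ...], "yaw": [yaw, ...]}. A call has 1 to 10 rows; each row shifts and turns the commanded pose from where the row before left it, along the tool's axes as they then stand; what a row does not reach is not made up. A row lasts 1/8 s, in which the tool goes at most 62.5 mm and 10.7 degrees, less where a joint would pass 70% of its speed; a pose out of reach is approached as far as the arm can. A call is refused whole if a number of a shift passes 62.5 or a number of a turn 10.7, either way. A call with a gripper value outside its range is refused whole. The fingers move at their own pace and stop on an object; "force" is the grip in N (left out, the last holds). Time passes only in rows, so rows that do not move let the fingers close. It gives the time, the measured TCP pose, the force and the opening at its end, in the units of the state.
- status.state(): the state, without advancing time (a new reading comes with each control period).
- viewer.grab_frame(name): name is "side" or "top" or "wrist"; returns the picture (384x512x3 uint8, blue, green, red); there is no depth.
- viewer.camera_info(name): a dict with "fovy" (degrees; the focal length in pixels is half the picture's height over the tangent of half this angle, whatever the lens; pixels are square), "cx", "cy" (the principal point, pixels), "pose" (4x4, takes a point from camera to world coordinates); the wrist camera has in their place "mount" (4x4, takes a point from camera to tool coordinates, whose origin is the TCP and whose axes are the tool frame's). Camera axes: x right, y down, z forward; pixel columns grow to the right and rows downward; lengths in mm; the calibration is good to about 2 mm. A picture is of the moment at which its call begins: read the wrist's pose just before it. camera_info takes no time and is no camera call.
- manip.job_done(): hands the job in, once; it reports no verdict.
Trained networks look in the newest picture that a camera, given by its name, has taken for a name from the list of things; names that differ only in an ending like _2 or _b are one class to them, and where a whole thing is asked for, a point or a joint stands for the part that bears it (a point fixed in the world has none). Each returns a list of dicts, best first, with "conf" (0 to 1); they miss things now and then, are a little off and sometimes report something else, mostly with a low value. They report only what shows in the picture. A call takes as long as a camera call. They do not tell look-alikes from the thing itself.
- spotter.search_frame(camera, thing): "extent" ([left, top, right, bottom] as shares, 0 to 1, of the picture: columns of its width, rows of its height, round what is visible of it).
- spotter.regions_of(camera, thing): "pixels" (384x512 bool, what is visible of it) and "extent" ([left, top, right, bottom] as shares, 0 to 1, of the picture: columns of its width, rows of its height, round what is visible of it).
- spotter.place_of(camera, thing): "position" ([column, row] as shares, 0 to 1, of the picture: columns of its width, rows of its height: a listed point, or the origin of a listed thing).
The state is a dict: "time_s": time; "q": joint angles; "dq": joint speeds; "tau": joint torques, N m; "tcp_pos": TCP position; "tool_rot": TCP orientation; "contact_force": force on the tool from outside, world axes, zero at the start; "moment": the same for the moment, N m; "opening": opening from 0.0 (shut) to 1.0 (fully open).
Only numpy, scipy, OpenCV 4.12 (cv2) and the standard library are available. Lean on these libraries where they do the work, as an engineer would, in place of code of your own. Each camera call takes 0.05 s, during which the arm holds its last target.

TASK

The sensor tray on the telescopic stand has to come down one step. First take the red-handled safety pin from its blue rest and push it home through the cross hole in the steel inner post, from the side away from the tray, and let go of it there; only then take the black knob of the spring plunger on the outer tube, pull it fully back and keep it back, so that the post sinks by itself until the pin carries it on the tube's rim. Finish while still holding the knob fully back, and leave the bottles and other things on the bench where they stand.

Things in the scene. Friction and masses are not known exactly. Their poses are not given: they have to be found in the camera images.
- stand: Telescopic stand, fixed: blue foot plate 190 x 160 x 14 mm (from -80 to +110 mm along x), upright 40 mm square aluminium outer tube in which a 30 mm square steel inner post slides. Origin: on the tube axis at bench height; z up; x points horizontally to the side over which the white tray hangs; the plunger sticks out to the -y side. The -x side is open.
- rim (a point): On the tube axis at the height of the upper rim of the black bushing (46 mm square) that tops the outer tube, 165 mm above the bench. The pin comes to lie on this rim.
- tray (a point): Centre of the white tray's underside, 298 mm above the bench at the start, 132 mm along the stand's x. Tray 145 mm along x by 130 mm, four steel sensors on it, tops 80 mm above this point; a 34 mm wide bracket joins it to the top of the inner post. It moves with the post.
- post (a joint): How far the inner post and its tray have sunk, m. 0: up, held by the plunger's nose. Once the plunger is withdrawn it sinks by itself (20 to 60 mm/s): with the pin home it rests on the pin at about 0.028, without it drops to 0.060.
- hole (a point): Centre of the cross hole in the inner post: a smooth round hole 14 mm in diameter, 30 mm long, open at both faces of the post with a yellow painted square round each mouth, its axis along the stand's x. At the start 197 mm above the bench, 32 mm above the rim. Same axes as the stand; moves down with the post.
- pin: Safety pin, 145 mm long, 90 g, along its own x axis, tip towards +x. Origin: on its axis, at the point that lies in the hole's centre when the pin is home. Steel shank 10 mm in diameter; shoulder 16.4 mm in diameter from x = -19 to -15 mm, which stops on the post's face; red handle 20 x 20 mm square from x = -105 to -45 mm. Starts level on its rest, axis 42 mm up, two handle faces upright.
- pin_tip (a point): Tip of the pin, 40 mm ahead of its origin; the last 8 mm taper from 10 to 4 mm in diameter. With the pin home it stands 25 mm out of the post's far face. Let go in the hole, the pin droops by up to 8 degrees at the handle and stays.
- pin_grip (a point): Point on the pin's axis in its red handle, 78 mm behind the origin, a good place to grip: the handle is free below and on both sides there (20 mm wide).
- pin_rest: The blue rest of the pin, fixed: base 150 x 60 x 8 mm, origin under its centre; one 10 mm thick saddle under the shank and one under the rear end of the handle, with cheeks up to 43 mm high beside the shank. The pin's origin starts 40 mm along the rest's x axis from its origin, pointing the same way. The pin is lifted straight up out of it.
- knob: Black mushroom knob of the index plunger: 32 mm in diameter, 31 mm long, its axis horizontal along the stand's y, 125 mm above the bench. Origin: on the tube's axis at that height. At rest its body runs from 58 to 89 mm out along the stand's -y; the widest, straight part from 67 to 85 mm.
- knob_grip (a point): Centre of the knob, on its axis, 74 mm out from the tube's axis at rest: where to grip, with one finger on either side (stand's +x and -x sides) and the fingers pointing down.
- plunger (a joint): How far the plunger is pulled out along the stand's -y, m: 0 seated, 0.016 at its stop. Its nose is clear of the seat hole from 0.009 on. A spring pulls it back with 7 N at rest and 12.6 N at the stop; the load of the post adds 1 to 2 N at first. Grip and arm give by some 3 mm under this pull: draw on until this value stops growing.
- bottle_a: Bystander: glass bottle with red cap, 72 mm in diameter, 154 mm tall; origin under its centre.
- bottle_b: Bystander: another such bottle, 72 mm in diameter, 154 mm tall; origin under its centre.
- spare_sensor: Bystander: steel sensor can standing upright, 38 mm in diameter, 68 mm tall; origin under its centre.
- beaker: Bystander: glass beaker, 68 mm in diameter, 85 mm tall; origin under its centre.
- wash_bottle: Bystander: white wash bottle with red cap and spout, 68 mm in diameter, 165 mm tall; origin under its centre.
- screwdriver: Bystander: orange-handled screwdriver lying on the bench.
- tube_rack: Bystander: white rack with capped tubes, 150 x 56 mm, 92 mm tall; origin under its centre.
There are look-alikes about, which are no part of the job. Leave any purple look-alike of the pin alone.

How it is judged:
By the outcome, as a careful person would: the job done as asked, in the order asked, and still so for the second after the job is handed in, while the arm keeps its last pose, push and grip.
It also fails if it takes over 72 s, if anything falls off the work surface, if the arm or the gripper's body presses on something with over 40 N, if the wrist force passes 120 N, or if a joint passes its speed limit or range.

## Working session

There is one attempt and no reset: what is moved stays moved. The work goes in short steps, Python scripts to look and compute and a tool call to move; the robot and the scene stay as the last step left them, time stands still between calls to the robot, and variables do not carry over. Pictures are saved under pics/ and viewed, and the job is handed in when it is done.

Besides the shell and the picture viewer there is one more tool, called after "Request:" as name([rows], argument=value, ...), one row to a line, values as JSON. carry_out: Moves the arm, as the interface text tells. Its arguments: {"type":"object","properties":{"claw":{"type":"array"},"xyz":{"type":"array"},"yaw":{"type":"array"},"force":{"type":"number"}},"required":["claw","xyz","yaw"]}

```bash
mkdir -p pics; cat > h.py <<'E'
import numpy as np, cv2
from bench import status, viewer, manip, spotter
np.set_printoptions(precision=2,suppress=True)
def snap(n,f):
    im=viewer.grab_frame(n); cv2.imwrite('pics/'+f,im); return im
def K(n):
    c=viewer.camera_info(n); f=192/np.tan(np.radians(c['fovy'])/2); return f,c['cx'],c['cy'],c
E
python3 - <<'E'
from h import *
s=status.state(); print(s)
for n in ['side','top','wrist']:
    snap(n,n+'0.png'); print(n,viewer.camera_info(n))
    
E
```

```text
{'time_s': 0.0, 'q': array([-1.37,  0.35,  1.65,  0.  ,  1.14, -0.08]), 'dq': array([ 0., -0., -0.,  0.,  0.,  0.]), 'tau': array([  0.  , -50.61, -29.14,  -0.  ,   0.  ,   0.  ]), 'tcp_pos': array([ 152.42, -528.32,  404.16]), 'tool_rot': array([-0. ,  0.8, -0.6, -0. ]), 'contact_force': array([ 0.53, -0.37, -0.39]), 'moment': array([ 0.01,  0.01, -0.05]), 'opening': 1.0009882381963426}
side {'fovy': 57.731887912782774, 'cx': 253.86403992599676, 'cy': 195.72021508012716, 'pose': array([[   0.84,   -0.31,    0.45,   -0.18],
       [  -0.55,   -0.46,    0.7 , -766.95],
       [  -0.01,   -0.83,   -0.55,  819.  ],
       [   0.  ,    0.  ,    0.  ,    1.  ]])}
top {'fovy': 54.21791290512956, 'cx': 258.10188787275183, 'cy': 189.20199774613536, 'pose': array([[  -0.02,   -1.  ,    0.1 ,  356.64],
       [  -1.  ,    0.02,   -0.01,   22.08],
       [   0.01,   -0.1 ,   -1.  , 1475.26],
       [   0.  ,    0.  ,    0.  ,    1.  ]])}
wrist {'fovy': 60.92150529239844, 'cx': 254.42019094637226, 'cy': 189.9221131169453, 'mount': array([[  1.  ,  -0.  ,   0.  ,   0.46],
       [  0.  ,   0.95,   0.31, -79.69],
       [ -0.  ,  -0.31,   0.95,  30.3 ],
       [  0.  ,   0.  ,   0.  ,   1.  ]])}
```

View pics/side0.png

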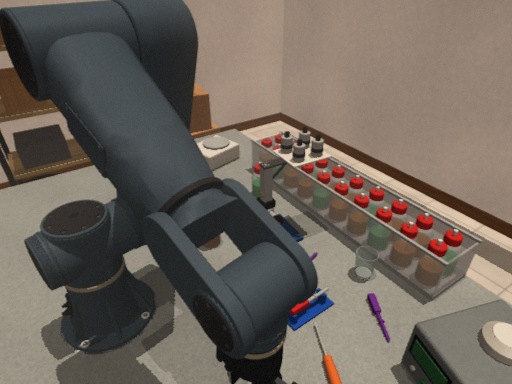

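View pics/top0.png

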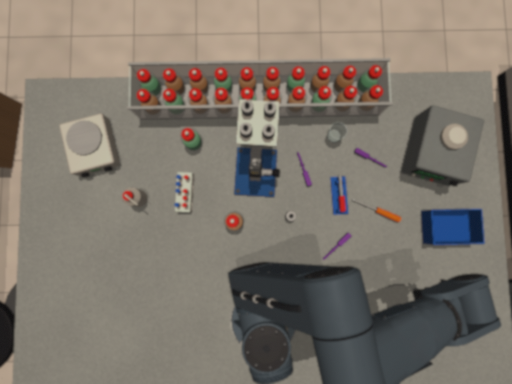

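View pics/wrist0.png

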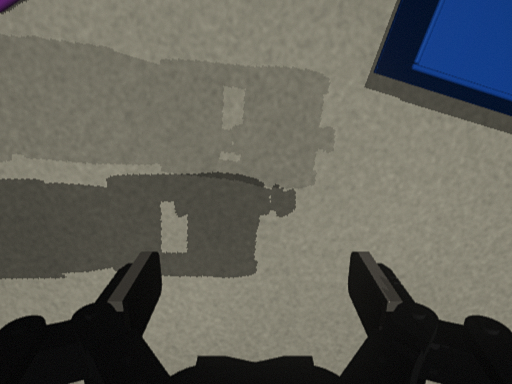

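```bash
cat >> h.py <<'E'
def ray(n,uv,state=None):
    f,cx,cy,c=K(n)
    d=np.array([(uv[0]-cx)/f,(uv[1]-cy)/f,1.])
    if n=='wrist':
        from scipy.spatial.transform import Rotation as R
        s=state or status.state(); q=s['tool_rot']; T=np.eye(4); T[:3,:3]=R.from_quat([q[1],q[2],q[3],q[0]]).as_matrix(); T[:3,3]=s['tcp_pos']
        P=T@c['mount']
    else: P=c['pose']
    return P[:3,3],P[:3,:3]@d
def atz(n,uv,z,state=None):
    o,d=ray(n,uv,state); return o+d*(z-o[2])/d[2]
E
python3 - <<'E'
from h import *
viewer.grab_frame('top')
Z=dict(pin=42,pin_tip=42,pin_grip=42,pin_rest=0,hole=197,knob_grip=125,knob=125,rim=165,stand=0,tray=298,bottle_a=0,spare_sensor=0,tube_rack=0)
for t,z in Z.items():
    for r in spotter.place_of('top',t)[:4]:
        p=np.array(r['position'])*[512,384]; print(t,round(r['conf'],2),p,atz('top',p,z))
print(status.state()['time_s'])
E
```

```text
pin 0.69 [377.7 161.7] [ 593.64 -453.58   42.  ]
pin 0.57 [374.02 214.5 ] [ 389.92 -429.29   42.  ]
pin 0.54 [297.68 159.78] [ 606.8  -143.68   42.  ]
pin 0.52 [343.91 186.09] [ 501.16 -318.63   42.  ]
pin_tip 0.71 [339.4  170.61] [ 561.55 -303.68   42.  ]
pin_tip 0.58 [321.38 257.7 ] [ 230.99 -222.27   42.  ]
pin_tip 0.55 [385.79 169.11] [ 564.1  -483.46   42.  ]
pin_tip 0.48 [298.19 149.99] [ 645.23 -146.8    42.  ]
pin_grip 0.64 [307.92 179.48] [ 529.3  -180.89   42.  ]
pin_grip 0.61 [341.5  206.52] [ 422.77 -306.17   42.  ]
pin_grip 0.54 [362.6  155.71] [ 618.2  -396.08   42.  ]
pin_grip 0.53 [346.62 238.5 ] [ 301.03 -320.7    42.  ]
pin_rest 0.76 [337.1  192.88] [ 478.9  -300.56    0.  ]
hole 0.71 [255.9  164.81] [564.83  18.78 197.  ]
knob_grip 0.55 [274.02 173.8 ] [542.36 -46.62 125.  ]
rim 0.94 [255.9  169.38] [553.74  19.   165.  ]
rim 0.59 [194.71 143.12] [651.83 234.35 165.  ]
stand 0.63 [250.78 173.18] [563.7   39.21   0.  ]
stand 0.5 [289.38 215.19] [ 394.5 -109.5    0. ]
tray 0.57 [258.2  123.99] [680.6   9.2 298. ]
bottle_a 0.81 [194.71 143.5 ] [687.45 261.08   0.  ]
bottle_a 0.61 [234.7  222.18] [371.25 105.51   0.  ]
spare_sensor 0.68 [137.22 197.18] [476.61 487.82   0.  ]
spare_sensor 0.53 [287.08 216.81] [ 388.35 -100.28    0.  ]
tube_rack 0.81 [185.19 193.38] [488.11 299.17   0.  ]
0.85
```

```bash
python3 - <<'E'
import cv2
im=cv2.imread('pics/top0.png')[80:270,120:420]; cv2.imwrite('pics/topc.png',cv2.resize(im,None,fx=2.6,fy=2.6,interpolation=cv2.INTER_CUBIC))
E
```

```text
(no output)
```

View pics/topc.png

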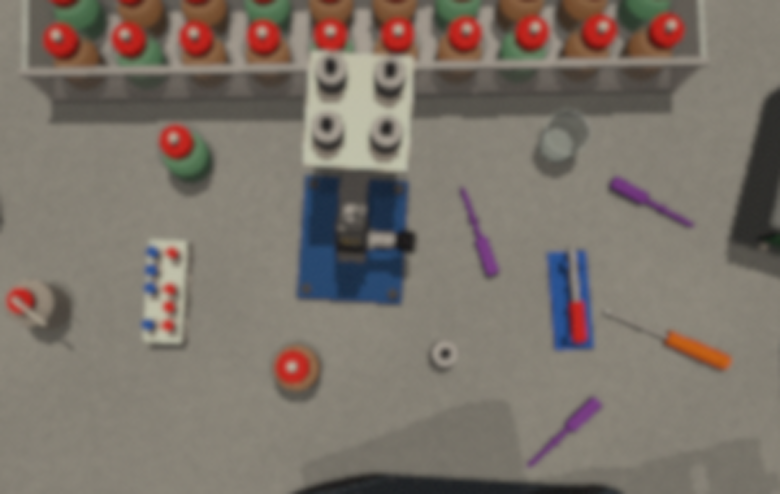

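```bash
cat >> h.py <<'E'
def yawof(s=None):
    s=s or status.state(); w,x,y,z=s['tool_rot']; 
    return np.degrees(np.arctan2(2*(x*y+w*z),1-2*(y*y+z*z)))  # world angle of tool x (-86 wanted for pin)
def rows(target,ang,n,s=None,start=None,a0=None):
    """straight line assuming tool points down; ang: target world angle of tool x"""
    s=s or status.state(); p=np.array(s['tcp_pos'] if start is None else start,float); a=yawof(s) if a0 is None else a0
    tot=-(ang-a); tot=(tot+180)%360-180
    xyz=[];yw=[]
    pc=p.copy();ac=a
    for i in range(n):
        tp=p+(np.array(target)-p)*(i+1)/n; d=tp-pc; t=np.radians(ac)
        l=[d[0]*np.cos(t)+d[1]*np.sin(t), d[0]*np.sin(t)-d[1]*np.cos(t), -d[2]]
        l=np.round(l,1); xyz.append(l.tolist())
        pc+= [l[0]*np.cos(t)+l[1]*np.sin(t), l[0]*np.sin(t)-l[1]*np.cos(t), -l[2]]
        y=round(tot*(i+1)/n-(a-ac),1); yw.append(y); ac-=y
    print('"xyz":',xyz,'"yaw":',yw,'end',pc,ac); return pc,ac
E
python3 -c "
from h import *
print(yawof()); rows([445,-305,350],-87,8)"
```

```text
-73.90683001960286
"xyz": [[-16.7, -42.9, 6.8], [-17.9, -42.4, 6.9], [-19.1, -41.8, 6.8], [-20.3, -41.3, 6.9], [-21.5, -40.7, 6.8], [-22.6, -40.1, 6.8], [-23.8, -39.4, 6.9], [-24.9, -38.7, 6.8]] "yaw": [np.float64(1.6), np.float64(1.7), np.float64(1.6), np.float64(1.6), np.float64(1.7), np.float64(1.6), np.float64(1.7), np.float64(1.6)] end [ 445.03 -304.98  350.  ] -87.00683001960284
```

Request:
carry_out([
  [-16.7, -42.9, 6.8],
  [-17.9, -42.4, 6.9],
  [-19.1, -41.8, 6.8],
  [-20.3, -41.3, 6.9],
  [-21.5, -40.7, 6.8],
  [-22.6, -40.1, 6.8],
  [-23.8, -39.4, 6.9],
  [-24.9, -38.7, 6.8],
  [0, 0, 0],
], claw=[100, 100, 100, 100, 100, 100, 100, 100, 100], yaw=[1.6, 1.7, 1.6, 1.6, 1.7, 1.6, 1.7, 1.6, 0])

```text
time_s: 1.98
tcp_pos: [446.6, -303.3, 349.4]
tool_rot: [-0.0, 0.726, -0.687, -0.0]
contact_force: [-1.0, 0.5, -0.1]
opening: 1.0
```

```bash
python3 - <<'E'
from h import *
s=status.state(); print(s['time_s'],s['tcp_pos'],yawof(s))
snap('wrist','w1.png'); s=status.state()
for t,z in dict(pin=42,pin_tip=42,pin_grip=42,pin_rest=0).items():
    for r in spotter.place_of('wrist',t)[:3]:
        p=np.array(r['position'])*[512,384]; print(t,round(r['conf'],2),p,atz('wrist',p,z,s))
snap('top','t1.png');snap('side','s1.png')
for c in ['top','side']:
  for t,z in dict(hole=197,knob_grip=125,rim=165,tray=298,stand=0).items():
    for r in spotter.place_of(c,t)[:2]:
        p=np.array(r['position'])*[512,384]; print(c,t,round(r['conf'],2),p,atz(c,p,z))
E
```

```text
1.975 [ 446.61 -303.32  349.44] -86.83683634946865
pin 0.85 [459.62   6.91] [ 588.13 -452.36   42.  ]
pin 0.84 [208.69 326.71] [ 282.85 -266.22   42.  ]
pin 0.8 [259.12 103.49] [ 509.4  -305.28   42.  ]
pin_tip 0.97 [184.42 344.72] [ 258.17 -240.81   42.  ]
pin_tip 0.63 [486.4  31.6] [ 572.52 -477.22   42.  ]
pin_tip 0.62 [263.12  49.69] [ 550.33 -306.     42.  ]
pin_grip 0.97 [256.92 197.18] [ 427.7  -308.09   42.  ]
pin_grip 0.94 [261.58 295.6 ] [ 323.72 -318.66   42.  ]
pin_grip 0.58 [125.08  64.28] [ 533.72 -197.24   42.  ]
pin_rest 0.9 [256.82 145.88] [ 466.46 -306.11    0.  ]
top hole 0.62 [254.31 165.39] [562.92  24.29 197.  ]
top knob_grip 0.45 [273.92 173.8 ] [542.36 -46.24 125.  ]
top rim 0.58 [253.7 171.8] [545.27  26.92 165.  ]
top rim 0.38 [276.12 177.98] [521.86 -51.63 165.  ]
top tray 0.98 [258.61 122.92] [684.1    7.81 298.  ]
top stand 0.72 [254.   176.99] [548.27  26.69   0.  ]
side hole 0.61 [189.8  187.58] [354.53 179.38 197.  ]
side knob_grip 0.41 [269.98 219.61] [530.6  -38.02 125.  ]
side knob_grip 0.28 [304.38 310.69] [ 392.04 -375.41  125.  ]
side rim 0.6 [265.52 199.3 ] [551.84  18.54 165.  ]
side rim 0.47 [247.81 276.9 ] [ 317.7  -240.67  165.  ]
side stand 0.65 [266.6 213.5] [637.94 132.75   0.  ]
side stand 0.6 [265.68 239.  ] [547.84   9.48   0.  ]
```

View pics/w1.png

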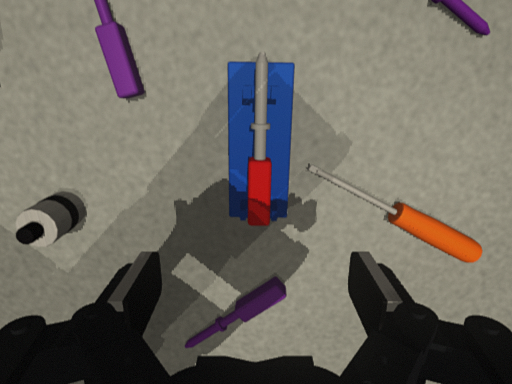

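View pics/s1.png

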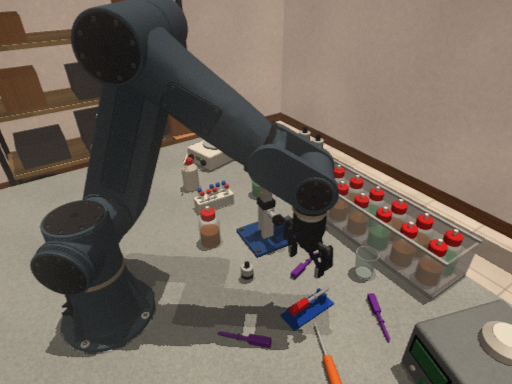

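```bash
python3 - <<'E'
import cv2
im=cv2.imread('pics/w1.png')[40:240,190:330]; cv2.imwrite('pics/w1c.png',cv2.resize(im,None,fx=3,fy=3,interpolation=cv2.INTER_CUBIC))
from h import *
for uv,z in [((262,53),42),((260.2,127),42),((259.5,157.5),52),((258.5,192),52),((262,75),42)]: print(uv,atz('wrist',uv,z))
E
```

```text
(262, 53) [ 547.44 -306.32   42.  ]
(260.2, 127) [ 489.82 -308.21   42.  ]
(259.5, 157.5) [ 465.86 -308.83   52.  ]
(258.5, 192) [ 435.46 -309.69   52.  ]
(262, 75) [ 531.14 -307.29   42.  ]
```

View pics/w1c.png

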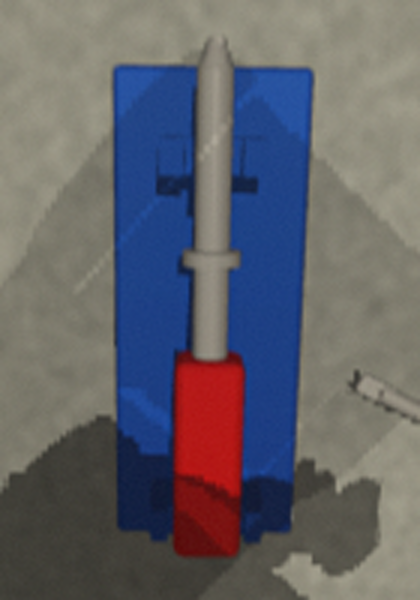

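```bash
python3 -c "
from h import *
s=status.state();print(s['tcp_pos'],yawof())
rows([430,-309,197],-88.3,5)"
```

```text
[ 445.02 -305.    350.  ] -87.00928423584766
"xyz": [[0.6, 3.0, 30.6], [0.7, 3.1, 30.6], [0.7, 3.0, 30.6], [0.6, 3.1, 30.6], [0.7, 3.0, 30.6]] "yaw": [np.float64(0.3), np.float64(0.2), np.float64(0.3), np.float64(0.2), np.float64(0.3)] end [ 429.98 -308.96  197.  ] -88.30928423584766
```

```bash
python3 -c "
from h import *
rows([431.5,-307.5,197.5],-88.1,5)"
```

```text
"xyz": [[0.4, 2.7, 30.5], [0.3, 2.8, 30.5], [0.4, 2.7, 30.5], [0.4, 2.7, 30.5], [0.4, 2.7, 30.5]] "yaw": [np.float64(0.2), np.float64(0.2), np.float64(0.3), np.float64(0.2), np.float64(0.2)] end [ 431.52 -307.51  197.5 ] -88.10928423584767
```

Request:
carry_out([
  [0.4, 2.7, 30.5],
  [0.3, 2.8, 30.5],
  [0.4, 2.7, 30.5],
  [0.4, 2.7, 30.5],
  [0.4, 2.7, 30.5],
  [0, 0, 0],
  [0, 0, 0],
], claw=[60, 60, 60, 60, 60, 60, 60], yaw=[0.2, 0.2, 0.3, 0.2, 0.2, 0, 0])

```text
time_s: 3.7
tcp_pos: [431.9, -307.8, 198.5]
tool_rot: [-0.0, 0.719, -0.695, 0.001]
contact_force: [0.6, -0.5, 0.6]
opening: 0.604
```

```bash
python3 - <<'E'
from h import *
snap('wrist','w2.png'); s=status.state(); print(s['tcp_pos'],yawof(s),s['contact_force'])
E
```

```text
[ 431.99 -307.77  198.75] -88.10273530912134 [ 0.1  -0.11  0.03]
```

View pics/w2.png

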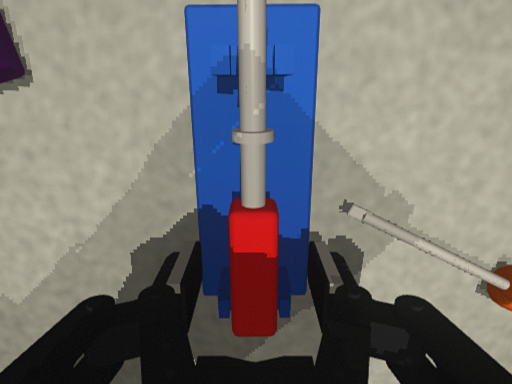

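```bash
python3 - <<'E'
from h import *
for uv,z in [((253,135.5),42),((251.5,0),42),((254,200),52),((254.5,322),52)]: print(uv,atz('wrist',uv,z))
E
```

```text
(253, 135.5) [ 492.69 -306.02   42.  ]
(251.5, 0) [ 538.97 -304.05   42.  ]
(254, 200) [ 469.81 -307.14   52.  ]
(254.5, 322) [ 413.77 -309.18   52.  ]
```

Request:
carry_out([
  [0, 0, 1.5],
  [0, 0, 0],
  [0, 0, 0],
  [0, 0, 0],
  [0, 0, 0],
], claw=[0, 0, 0, 0, 0], yaw=[-0.2, 0, 0, 0, 0], force=60)

```text
time_s: 4.38
tcp_pos: [431.7, -307.7, 196.7]
tool_rot: [-0.0, 0.72, -0.694, 0.001]
contact_force: [-0.4, 0.8, 6.7]
opening: 0.224
```

```bash
python3 - <<'E'
from h import *
s=status.state(); print(s['tcp_pos'],yawof(s),s['contact_force'],s['opening'])
E
```

```text
[ 431.73 -307.66  196.7 ] -87.9112895941422 [-0.39  0.76  6.74] 0.22439814976816239
```

Request:
carry_out([
  [0, 0, -10],
  [0, 0, -20],
  [0, 0, -45],
  [0, 0, -60],
  [0, 0, -60],
  [0, 0, -48],
  [0, 0, 0],
], claw=[0, 0, 0, 0, 0, 0, 0], yaw=[0, 0, 0, 0, 0, 0, 0])

```text
time_s: 5.25
tcp_pos: [431.5, -307.4, 443.1]
tool_rot: [-0.0, 0.72, -0.694, 0.004]
contact_force: [0.5, -0.1, -1.8]
opening: 0.224
```

```bash
python3 - <<'E'
from h import *
s=status.state(); print(s['tcp_pos'],yawof(s),s['contact_force'],s['opening'],s['q'])
snap('wrist','w3.png')
print('A'); e=rows([390,10,440],-88+90-0.2,9); print('B'); rows([390,10,440],92,9,start=e[0],a0=e[1])
E
```

```text
[ 431.52 -307.45  443.12] -87.9063590299648 [ 0.52 -0.07 -1.78] 0.22351259467707127 [-0.71  0.27  1.66 -0.    1.2   0.83]
A
"xyz": [[-35.4, 3.3, 0.1], [-35.4, -2.9, 0.0], [-34.4, -8.9, 0.1], [-32.4, -14.8, 0.0], [-29.2, -20.2, 0.1], [-25.4, -24.9, 0.0], [-20.7, -29.0, 0.1], [-15.3, -32.0, 0.0], [-9.6, -34.3, 0.1]] "yaw": [np.float64(-10.0), np.float64(-9.9), np.float64(-10.0), np.float64(-10.0), np.float64(-9.9), np.float64(-10.0), np.float64(-10.0), np.float64(-9.9), np.float64(-10.0)] end [389.96  10.05 440.  ] 1.790452329468268
B
"xyz": [[0.0, 0.0, -0.0], [0.0, 0.0, -0.0], [0.0, 0.0, -0.0], [0.0, 0.0, -0.0], [0.0, 0.0, -0.0], [-0.0, 0.0, -0.0], [-0.0, 0.0, -0.0], [-0.0, 0.0, -0.0], [-0.0, 0.0, -0.0]] "yaw": [np.float64(-10.0), np.float64(-10.0), np.float64(-10.1), np.float64(-10.0), np.float64(-10.0), np.float64(-10.0), np.float64(-10.1), np.float64(-10.0), np.float64(-10.0)] end [389.96  10.05 440.  ] 91.99045232946827
```

View pics/w3.png

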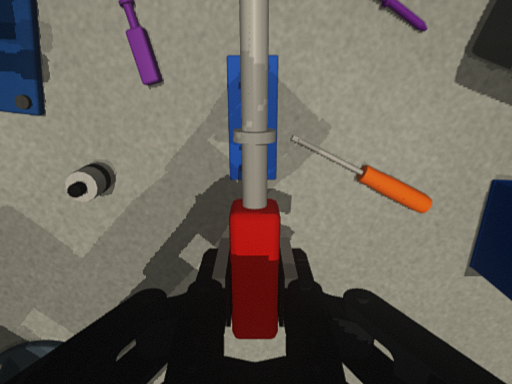

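Request:
carry_out([
  [-35.4, 3.3, 0.1],
  [-35.4, -2.9, 0.0],
  [-34.4, -8.9, 0.1],
  [-32.4, -14.8, 0.0],
  [-29.2, -20.2, 0.1],
  [-25.4, -24.9, 0.0],
  [-20.7, -29.0, 0.1],
  [-15.3, -32.0, 0.0],
  [-9.6, -34.3, 0.1],
], claw=[0, 0, 0, 0, 0, 0, 0, 0, 0], yaw=[-10, -9.9, -10, -10, -9.9, -10, -10, -9.9, -10])

```text
time_s: 6.42
tcp_pos: [389.5, 10.9, 437.3]
tool_rot: [-0.0, 1.0, 0.018, -0.001]
contact_force: [-0.0, 0.5, -0.8]
opening: 0.222
```

Request:
carry_out([
  [0, 0, 0],
  [0, 0, 0],
  [0, 0, 0],
  [0, 0, 0],
  [0, 0, 0],
  [0, 0, 0],
  [0, 0, 0],
  [0, 0, 0],
  [0, 0, 0],
  [0, 0, 0],
], claw=[0, 0, 0, 0, 0, 0, 0, 0, 0, 0], yaw=[-10, -10, -10, -10, -10, -10, -10, -10, -10, 0])

```text
time_s: 7.68
tcp_pos: [389.9, 9.9, 437.5]
tool_rot: [-0.001, 0.696, 0.718, -0.001]
contact_force: [0.8, 0.0, -0.7]
opening: 0.225
```

```bash
python3 - <<'E'
from h import *
s=status.state(); print(s['tcp_pos'],yawof(s))
snap('wrist','w4.png')
for t,z in dict(hole=197,knob_grip=125,rim=165,tray=298,stand=0,knob=125).items():
    for r in spotter.place_of('wrist',t)[:2]:
        p=np.array(r['position'])*[512,384]; print(t,round(r['conf'],2),p,atz('wrist',p,z,s))
s=status.state(); print(s['tcp_pos'],yawof(s),s['time_s'])
E
```

```text
[389.9    9.87 437.45] 91.7205006824015
rim 0.62 [261.99 358.5 ] [555.13  21.29 165.  ]
rim 0.38 [333.11 143.88] [350.76  66.87 165.  ]
stand 0.26 [252.31  86.09] [312.89   4.44   0.  ]
[390.17   9.84 438.39] 91.71392786550228 8.025
```

View pics/w4.png

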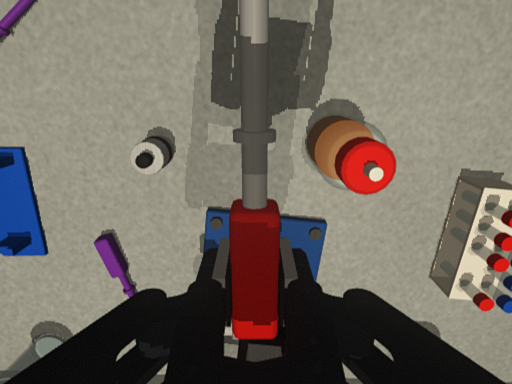

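```bash
python3 - <<'E'
from h import *
im=cv2.imread('pics/w4.png'); cv2.imwrite('pics/w4c.png',cv2.resize(im[190:300,190:345],None,fx=5,fy=5,interpolation=cv2.INTER_CUBIC))
im=snap('top','t4.png'); cv2.imwrite('pics/t4c.png',cv2.resize(im[95:205,225:295],None,fx=5.4,fy=5.4,interpolation=cv2.INTER_CUBIC))
E
```

```text
(no output)
```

View pics/w4c.png

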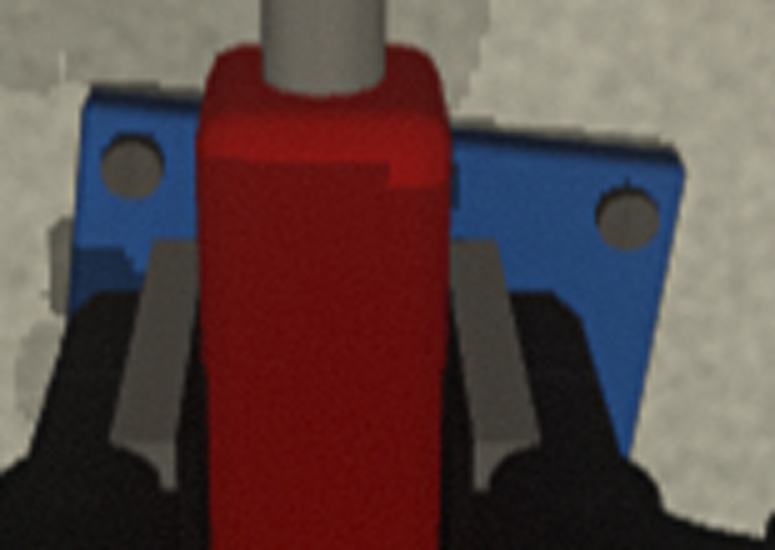

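View pics/t4c.png

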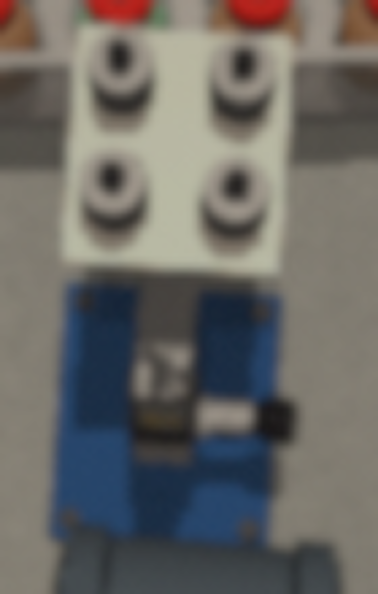

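```bash
python3 - <<'E'
from h import *
st=dict(status.state()); 
import copy
s=dict(st); s['tcp_pos']=np.array([389.9,9.87,437.45])
a=atz('wrist',(190+88/5+.0,190+103/5),14,s); b=atz('wrist',(190+683/5,190+166/5),14,s)
print(a,b,np.linalg.norm(a-b)); 
b1=atz('wrist',(190+132/5,190+166/5),14,s); b2=atz('wrist',(190+628/5,190+218/5),14,s); print('bolts',b1,b2)
for a,b in ((a,b),(b1,b2)):
  d=(b-a)[:2]; yd=d/np.linalg.norm(d); xd=np.array([yd[1],-yd[0]]); print('yaw',np.degrees(np.arctan2(xd[1],xd[0])),'axis',(a+b)[:2]/2+80*xd)
# top cam: crop/5.4+(225,95)
f=lambda u,v:(225+u/5.4,95+v/5.4)
t=[atz('top',f(*p),298+0) for p in ((64,262),(282,272))]; print('tray rear edge',t)
print('knob',[atz('top',f(*p),z) for p,z in (((258,418),141),((297,418),125),((276,401),141))])
print('foot',[atz('top',f(*p),14) for p in ((68,285),(281,297),(52,535))])
print('rim',atz('top',f(165,418),165))
E
```

```text
[469.   -49.18  14.  ] [482.09 106.63  14.  ] 156.35921131363258
bolts [486.45 -37.9   14.  ] [497.53  93.54  14.  ]
yaw -4.8038088978886915 axis [555.27  22.03]
yaw -4.8172947556170245 axis [571.71  21.1 ]
tray rear edge [array([618.16,  78.52, 298.  ]), array([609.84, -50.15, 298.  ])]
knob [array([545.28, -41.45, 141.  ]), array([547.06, -68.46, 125.  ]), array([556.47, -53.69, 141.  ])]
foot [array([664.07,  89.44,  14.  ]), array([652.33, -66.39,  14.  ]), array([480.55, 103.56,  14.  ])]
rim [543.    20.41 165.  ]
```

```bash
python3 - <<'E'
from h import *
e=rows([410,-50,435],0,9); print('B'); rows([430,-120,435],-94.5,9,start=e[0],a0=e[1])
E
```

```text
"xyz": [[-6.7, 2.0, 0.4], [-6.3, 3.2, 0.4], [-5.6, 4.2, 0.3], [-4.7, 5.1, 0.4], [-3.8, 5.9, 0.4], [-2.7, 6.5, 0.4], [-1.5, 6.8, 0.4], [-0.2, 7.0, 0.3], [1.0, 7.0, 0.4]] "yaw": [np.float64(10.2), np.float64(10.2), np.float64(10.2), np.float64(10.2), np.float64(10.2), np.float64(10.2), np.float64(10.1), np.float64(10.2), np.float64(10.2)] end [410.03 -50.04 435.02] 0.0339566086747638
B
"xyz": [[2.2, 7.8, 0.0], [3.6, 7.2, 0.0], [4.9, 6.5, 0.0], [5.9, 5.5, 0.0], [6.8, 4.3, 0.0], [7.6, 2.9, 0.0], [7.9, 1.6, 0.0], [8.1, 0.1, 0.0], [7.9, -1.4, 0.0]] "yaw": [np.float64(10.5), np.float64(10.5), np.float64(10.5), np.float64(10.5), np.float64(10.5), np.float64(10.5), np.float64(10.5), np.float64(10.5), np.float64(10.5)] end [ 429.98 -119.97  435.02] -94.46604339132523
```

Request:
carry_out([
  [-6.7, 2.0, 0.4],
  [-6.3, 3.2, 0.4],
  [-5.6, 4.2, 0.3],
  [-4.7, 5.1, 0.4],
  [-3.8, 5.9, 0.4],
  [-2.7, 6.5, 0.4],
  [-1.5, 6.8, 0.4],
  [-0.2, 7.0, 0.3],
  [1.0, 7.0, 0.4],
], claw=[0, 0, 0, 0, 0, 0, 0, 0, 0], yaw=[10.2, 10.2, 10.2, 10.2, 10.2, 10.2, 10.1, 10.2, 10.2])

```text
time_s: 9.2
tcp_pos: [410.1, -50.3, 435.1]
tool_rot: [0.0, 1.0, -0.003, -0.0]
contact_force: [-0.4, 0.2, -0.6]
opening: 0.223
```

Request:
carry_out([
  [2.2, 7.8, 0.0],
  [3.6, 7.2, 0.0],
  [4.9, 6.5, 0.0],
  [5.9, 5.5, 0.0],
  [6.8, 4.3, 0.0],
  [7.6, 2.9, 0.0],
  [7.9, 1.6, 0.0],
  [8.1, 0.1, 0.0],
  [7.9, -1.4, 0.0],
  [0, 0, 0],
], claw=[0, 0, 0, 0, 0, 0, 0, 0, 0, 0], yaw=[10.5, 10.5, 10.5, 10.5, 10.5, 10.5, 10.5, 10.5, 10.5, 0])

```text
time_s: 10.45
tcp_pos: [430.2, -120.2, 435.0]
tool_rot: [-0.0, -0.679, 0.734, 0.0]
contact_force: [0.5, -0.5, -0.6]
opening: 0.225
```

```bash
python3 - <<'E'
from h import *
s=status.state(); print(s['tcp_pos'],yawof(s))
im=snap('wrist','w5.png')
for t,z in dict(hole=197,knob_grip=125,rim=165,pin_tip=280).items():
    for r in spotter.place_of('wrist',t)[:2]:
        p=np.array(r['position'])*[512,384]; print(t,round(r['conf'],2),p,atz('wrist',p,z,s))
print(status.state()['tcp_pos'],yawof())
snap('top','t5.png')
E
```

```text
[ 430.17 -120.21  435.02] -94.40180155541155
knob_grip 0.95 [153.5   41.82] [546.4 -50.4 125. ]
knob_grip 0.25 [254.52 275.29] [ 329.99 -113.21  125.  ]
rim 0.7 [24.12 31.72] [553.91  23.58 165.  ]
pin_tip 0.68 [342.58 291.  ] [ 418.51 -159.48  280.  ]
[ 430.05 -119.7   435.13] -94.2746975876665
```

View pics/w5.png

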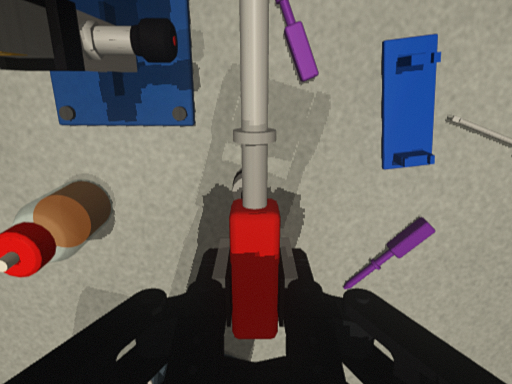

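View pics/t5.png

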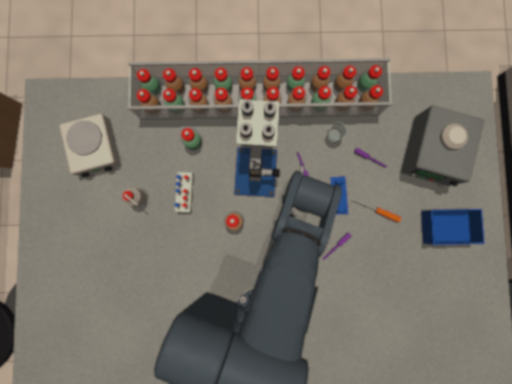

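```bash
python3 - <<'E'
from h import *
im=cv2.imread('pics/w5.png'); cv2.imwrite('pics/w5c.png',cv2.resize(im[0:135,0:205],None,fx=3.8,fy=3.8,interpolation=cv2.INTER_CUBIC))
E
```

```text
(no output)
```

View pics/w5c.png

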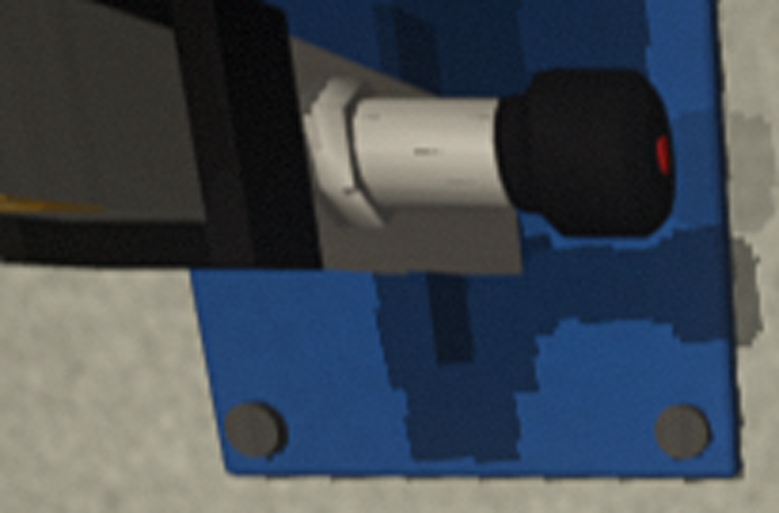

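```bash
python3 - <<'E'
from h import *
s=dict(status.state()); s['tcp_pos']=np.array([430.17,-120.21,435.02]); a=np.radians(-94.4); s['tool_rot']=np.array([0,np.cos(a/2),np.sin(a/2),0])
g=lambda u,v,z:atz('wrist',(u/3.8,v/3.8),z,s)
a,b=g(229,471,14),g(736,473,14)
print(a,b,np.linalg.norm(a-b)); b1,b2=g(253,430,16),g(683,431,16); print(b1,b2)
for a,b in ((b,a),(b2,b1)):
  d=(b-a)[:2]; yd=d/np.linalg.norm(d); xd=np.array([yd[1],-yd[0]]); print('yaw',np.degrees(np.arctan2(xd[1],xd[0])),'mid',(a+b)[:2]/2,'axis',(a+b)[:2]/2+80*xd)
print('knob end',g(672,152,125),'knob start', g(498,152,125),'knob flare edges',g(605,70,125),g(605,236,125))
print('rim -x edge',g(150,262,165))
# bushing/pin tests
E
```

```text
[481.57 105.1   14.  ] [468.82 -51.91  14.  ] 157.52664019636546
[493.32  93.35  16.  ] [482.88 -37.82  16.  ]
yaw -4.643110965512741 mid [475.19  26.6 ] axis [554.93  20.12]
yaw -4.549539504799852 mid [488.1   27.76] axis [567.85  21.42]
knob end [546.35 -68.88 125.  ] knob start [549.11 -33.1  125.  ] knob flare edges [562.44 -57.64 125.  ] [531.42 -52.39 125.  ]
rim -x edge [530.32  19.92 165.  ]
```

```bash
python3 - <<'E'
from h import *
e=rows([395,33.5,435],-94.6,5); print('B'); rows([395,33.5,351.9],-94.6,3,start=e[0],a0=e[1])
E
```

```text
"xyz": [[-30.0, 9.3, 0.0], [-30.0, 9.3, 0.1], [-30.1, 9.4, -0.0], [-30.0, 9.4, 0.0], [-30.0, 9.4, 0.0]] "yaw": [np.float64(0.1), np.float64(0.0), np.float64(0.1), np.float64(0.0), np.float64(0.1)] end [394.98  33.53 435.03] -94.59989231589633
B
"xyz": [[0.0, -0.0, 27.7], [0.0, -0.0, 27.7], [0.0, -0.0, 27.7]] "yaw": [np.float64(0.0), np.float64(0.0), np.float64(0.0)] end [394.98  33.53 351.93] -94.59989231589633
```

Request:
carry_out([
  [-30.0, 9.3, 0.0],
  [-30.0, 9.3, 0.1],
  [-30.1, 9.4, 0.0],
  [-30.0, 9.4, 0.0],
  [-30.0, 9.4, 0.0],
  [0, 0, 27.7],
  [0, 0, 27.7],
  [0, 0, 27.7],
  [0, 0, 0],
  [0, 0, 0],
], claw=[0, 0, 0, 0, 0, 0, 0, 0, 0, 0], yaw=[0.1, 0, 0.1, 0, 0.1, 0, 0, 0, 0, 0])

```text
time_s: 12.0
tcp_pos: [395.6, 33.4, 352.8]
tool_rot: [0.0, -0.678, 0.735, -0.0]
contact_force: [-0.1, -0.5, -1.1]
opening: 0.223
```

```bash
python3 - <<'E'
from h import *
s=status.state(); print(s['tcp_pos'],yawof(s),s['contact_force'],s['tool_rot'])
im=snap('side','s6.png'); cv2.imwrite('pics/s6c.png',cv2.resize(im[130:290,180:330],None,fx=3.7,fy=3.7,interpolation=cv2.INTER_CUBIC))
im=snap('wrist','w6.png')
E
```

```text
[395.64  33.42 352.84] -94.68300155696652 [-0.09 -0.45 -1.12] [ 0.   -0.68  0.74 -0.  ]
```

View pics/s6c.png

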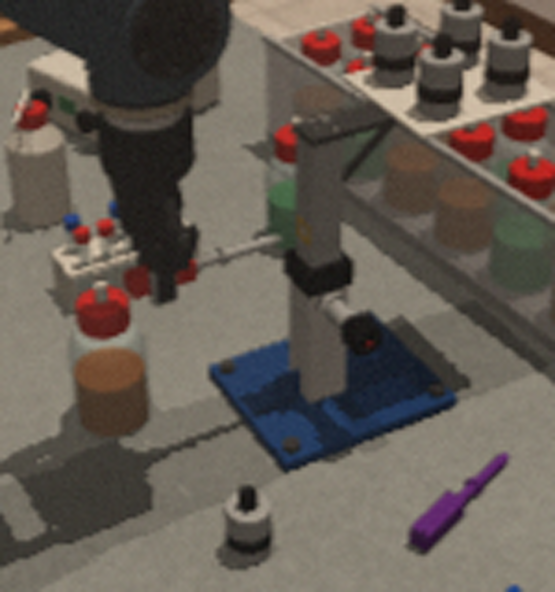

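View pics/w6.png

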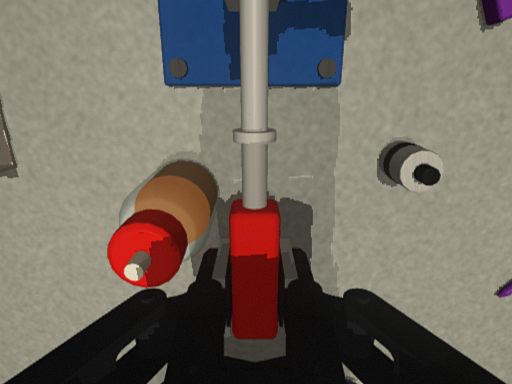

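Request:
carry_out([
  [0, -8, 0.5],
  [0, -8, 0],
  [0, -8, 0],
  [0, -8, 0],
  [0, -6, 0],
  [0, 0, 0],
], claw=[0, 0, 0, 0, 0, 0], yaw=[0, 0, 0, 0, 0, 0])

```text
time_s: 12.85
tcp_pos: [433.5, 30.2, 351.3]
tool_rot: [-0.0, -0.677, 0.736, 0.0]
contact_force: [-0.2, 0.0, -0.4]
opening: 0.222
```

```bash
python3 - <<'E'
from h import *
s=status.state(); print(s['tcp_pos'],yawof(s),s['contact_force'],s['moment'])
im=snap('side','s7.png'); cv2.imwrite('pics/s7c.png',cv2.resize(im[170:220,220:290],None,fx=10,fy=10,interpolation=cv2.INTER_CUBIC))
s=status.state(); print(s['tcp_pos'],yawof(s),s['contact_force'],s['moment'])
E
```

```text
[433.51  30.23 351.29] -94.71273186357045 [-0.23  0.   -0.41] [-0.07  0.08 -0.02]
[433.22  30.26 351.26] -94.71038419587525 [ 0.1   0.9  -1.37] [ 0.08  0.04 -0.  ]
```

View pics/s7c.png

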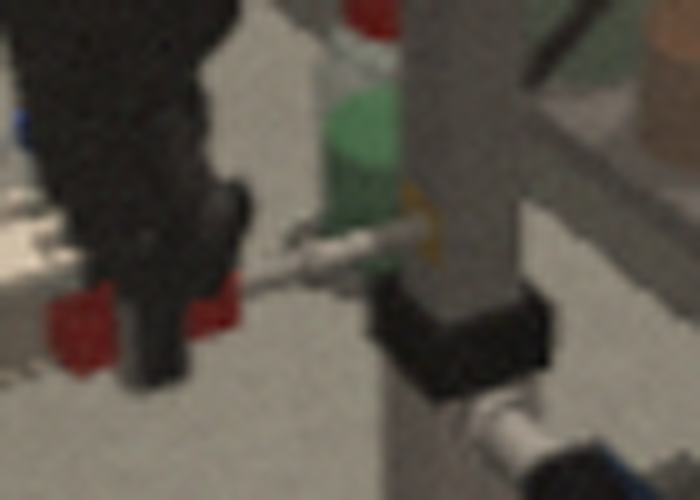

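Request:
carry_out([
  [0, -7, 0],
  [0, -7, 0],
  [0, -7, 0],
  [0, -7, 0],
  [0, -5, 0],
  [0, 0, 0],
  [0, 0, 0],
], claw=[0, 0, 0, 0, 0, 0, 0], yaw=[0, 0, 0, 0, 0, 0, 0])

```text
time_s: 13.78
tcp_pos: [465.9, 27.6, 351.3]
tool_rot: [-0.0, -0.677, 0.736, 0.0]
contact_force: [-0.1, 0.7, -0.8]
opening: 0.219
```

Request:
carry_out([
  [0, -3, 0],
  [0, -2, 0],
  [0, -2, 0],
  [0, 0, 0],
  [0, 0, 0],
], claw=[0, 0, 0, 0, 0], yaw=[0, 0, 0, 0, 0])

```text
time_s: 14.4
tcp_pos: [473.0, 27.0, 351.4]
tool_rot: [-0.0, -0.677, 0.736, 0.0]
contact_force: [0.1, 1.1, -0.4]
opening: 0.222
```

Request:
carry_out([
  [0, -1.5, 0],
  [0, -1.5, 0],
  [0, -1.5, 0],
  [0, 0, 0],
  [0, 0, 0],
], claw=[0, 0, 0, 0, 0], yaw=[0, 0, 0, 0, 0])

```text
time_s: 15.02
tcp_pos: [476.3, 26.8, 350.7]
tool_rot: [-0.002, -0.677, 0.736, 0.002]
contact_force: [-11.5, 0.8, 2.4]
opening: 0.223
```

Request:
carry_out([
  [0, -1, 0],
  [0, 0, 0],
  [0, 0, 0],
], claw=[0, 0, 0], yaw=[0, 0, 0])

```text
time_s: 15.4
tcp_pos: [476.8, 26.8, 350.5]
tool_rot: [-0.003, -0.677, 0.736, 0.003]
contact_force: [-18.4, 1.8, 5.8]
opening: 0.223
```

```bash
python3 - <<'E'
from h import *
s=status.state(); print(s['tcp_pos'],yawof(s),s['contact_force'],s['moment'])
im=snap('side','s8.png'); cv2.imwrite('pics/s8c.png',cv2.resize(im[160:230,220:300],None,fx=8,fy=8,interpolation=cv2.INTER_CUBIC))
E
```

```text
[476.78  26.76 350.5 ] -94.70500734973581 [-18.41   1.77   5.79] [ 0.24  2.36 -0.06]
```

View pics/s8c.png

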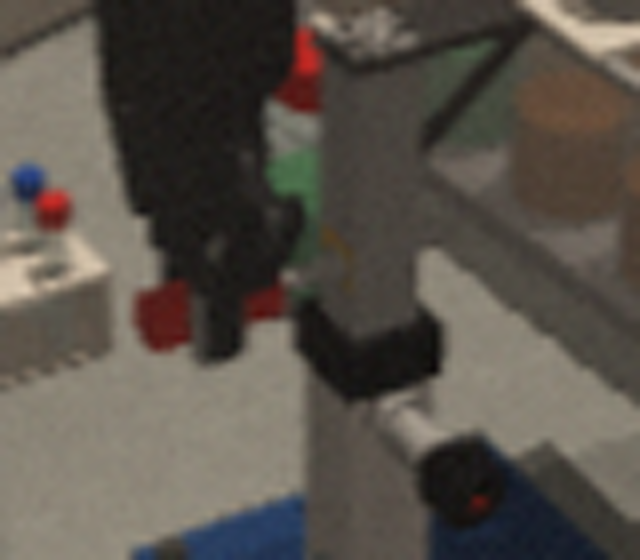

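Request:
carry_out([
  [0, 0, 0],
  [0, 0, 0],
  [0, 0, 0],
  [0, 0, 0],
  [0, 0, -20],
  [0, 0, -40],
  [0, 0, -50],
  [0, 0, 0],
], claw=[50, 50, 50, 50, 60, 60, 60, 60], yaw=[0, 0, 0, 0, 0, 0, 0, 0])

```text
time_s: 16.45
tcp_pos: [478.9, 26.5, 464.8]
tool_rot: [0.002, -0.677, 0.736, -0.002]
contact_force: [-0.3, 0.8, -0.4]
opening: 0.598
```

```bash
python3 - <<'E'
from h import *
s=status.state(); print(s['time_s'],s['tcp_pos'],yawof(s),s['contact_force'],s['q'])
im=snap('side','s9.png'); cv2.imwrite('pics/s9c.png',cv2.resize(im[160:230,220:300],None,fx=8,fy=8,interpolation=cv2.INTER_CUBIC))
snap('wrist','w9.png')
E
```

```text
16.45 [478.87  26.53 464.77] -94.70890254389255 [-0.25  0.81 -0.38] [-0.04  0.16  1.75  0.    1.23  1.61]
```

View pics/s9c.png

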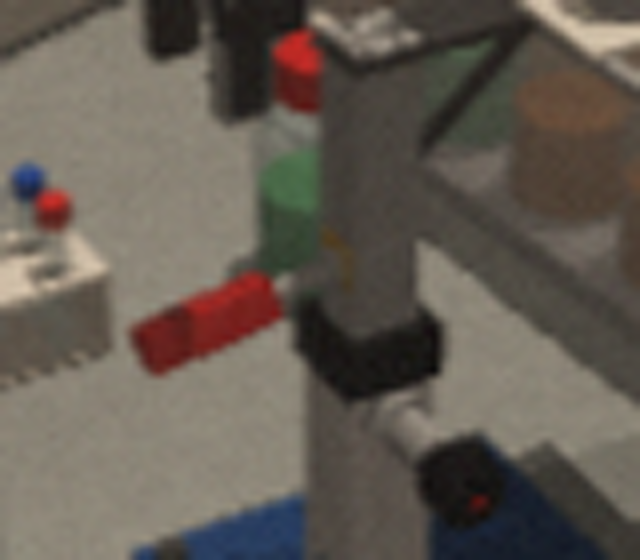

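View pics/w9.png

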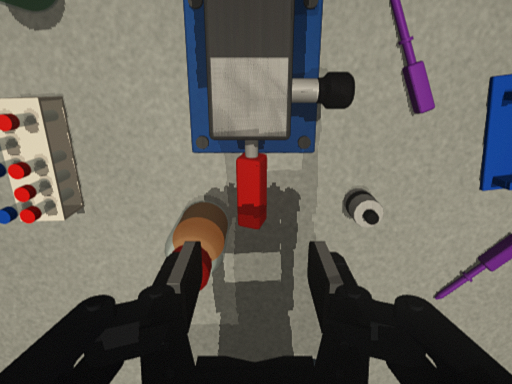

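```bash
python3 - <<'E'
from h import *
e=rows([470,-100,462],-4.7,9); print('B'); e=rows([544.5,-99,462],-4.7,2,start=e[0],a0=e[1])
print('C');rows([544.5,-99,350],-4.7,3,start=e[0],a0=e[1])
E
```

```text
"xyz": [[14.1, -0.2, -0.1], [13.9, 2.2, -0.1], [13.3, 4.6, -0.1], [12.3, 6.9, -0.0], [11.0, 8.8, -0.1], [9.2, 10.7, -0.1], [7.2, 12.1, -0.1], [5.1, 13.1, -0.1], [2.6, 13.8, -0.1]] "yaw": [np.float64(-10.0), np.float64(-10.0), np.float64(-10.0), np.float64(-10.0), np.float64(-10.0), np.float64(-10.0), np.float64(-10.0), np.float64(-10.0), np.float64(-10.0)] end [469.99 -99.95 462.03] -4.714419463350666
B
"xyz": [[37.1, -3.5, 0.0], [37.1, -3.6, 0.0]] "yaw": [np.float64(-0.0), np.float64(-0.0)] end [544.52 -98.97 462.03] -4.714419463350666
C
"xyz": [[-0.0, 0.0, 37.3], [-0.0, 0.0, 37.4], [-0.0, 0.0, 37.3]] "yaw": [np.float64(-0.0), np.float64(-0.0), np.float64(-0.0)] end [544.52 -98.97 350.03] -4.714419463350666
```

Request:
carry_out([
  [14.1, -0.2, 0],
  [13.9, 2.2, 0],
  [13.3, 4.6, 0],
  [12.3, 6.9, 0],
  [11.0, 8.8, 0],
  [9.2, 10.7, 0],
  [7.2, 12.1, 0],
  [5.1, 13.1, 0],
  [2.6, 13.8, 0],
], claw=[60, 60, 60, 60, 60, 60, 60, 60, 60], yaw=[-10, -10, -10, -10, -10, -10, -10, -10, -10])

```text
time_s: 17.68
tcp_pos: [470.0, -100.4, 459.9]
tool_rot: [-0.0, 0.999, -0.038, -0.001]
contact_force: [0.3, 0.6, -0.2]
opening: 0.599
```

Request:
carry_out([
  [37.1, -3.5, 0.0],
  [37.1, -3.6, 0.0],
  [0, 0, 37],
  [0, 0, 37],
  [0, 0, 38],
  [0, 0, 0],
  [0, 0, 0],
], claw=[60, 60, 60, 60, 60, 60, 60], yaw=[0, 0, 0, 0, 0, 0, 0])

```text
time_s: 18.55
tcp_pos: [544.9, -99.0, 350.2]
tool_rot: [0.0, 0.999, -0.041, 0.0]
contact_force: [-0.4, 0.9, 0.2]
opening: 0.6
```

```bash
python3 - <<'E'
from h import *
s=status.state(); print(s['time_s'],s['tcp_pos'],yawof(s),s['contact_force'],s['q'])
im=snap('side','s10.png'); cv2.imwrite('pics/s10c.png',cv2.resize(im[90:270,200:360],None,fx=3.7,fy=3.7,interpolation=cv2.INTER_CUBIC))
im=snap('top','t10.png');cv2.imwrite('pics/t10c.png',cv2.resize(im[80:240,200:340],None,fx=4,fy=4,interpolation=cv2.INTER_CUBIC))
snap('wrist','w10.png')
for t,z in dict(knob_grip=125,knob=125).items():
    for r in spotter.place_of('wrist',t)[:2]:
        p=np.array(r['position'])*[512,384]; print(t,round(r['conf'],2),p,atz('wrist',p,z,s))
E
```

```text
18.55 [544.93 -99.   350.17] -4.711783839335395 [-0.43  0.86  0.19] [-0.26  0.42  1.7   0.    1.02 -0.18]
knob_grip 0.84 [249.91 139.51] [546.12 -51.76 125.  ]
```

View pics/s10c.png

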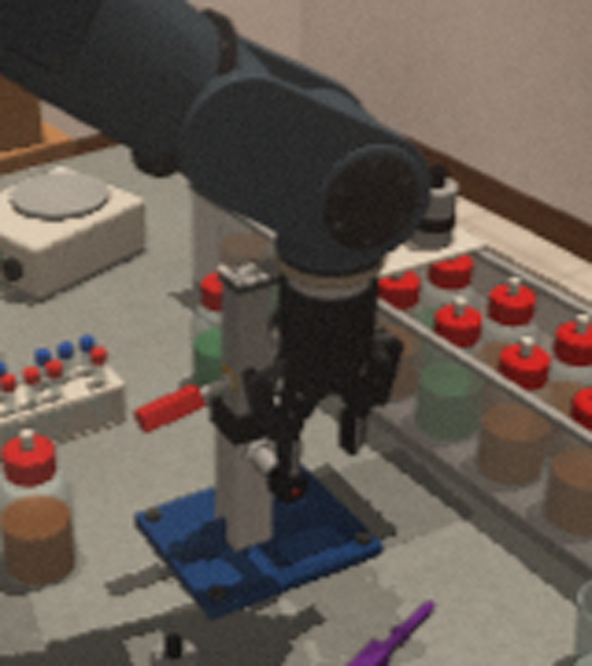

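View pics/t10c.png

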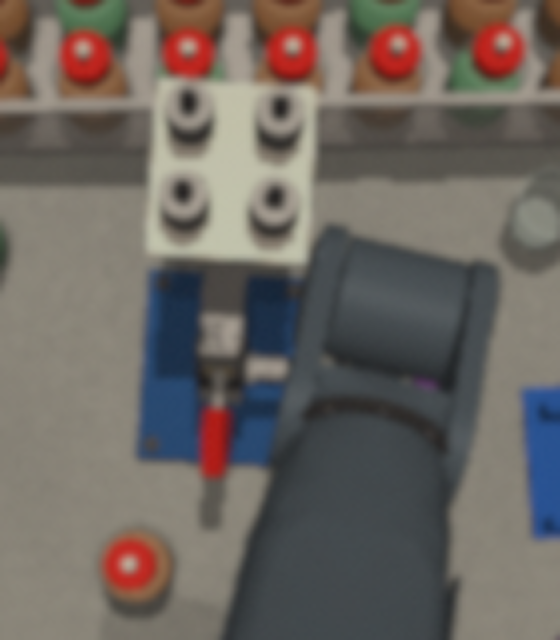

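View pics/w10.png

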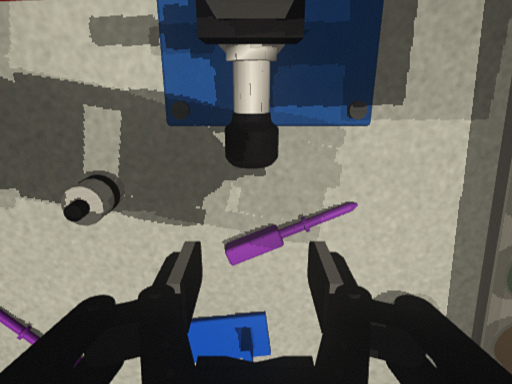

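```bash
python3 - <<'E'
from h import *
def aty(uv,y): 
    o,d=ray('side',uv); return o+d*(y-o[1])/d[1]
g=lambda u,v:(200+u/3.7,90+v/3.7)
for n,p in dict(center=(378,195),right=(428,200),bottom=(375,255),left=(325,195),top=(378,145)).items():
  print(n,aty(g(*p),-159),aty(g(*p),-165))
h=lambda u,v:(200+u/4,80+v/4)
for p in [(330,228),(495,265),(300,290),(320,240)]: print([atz('top',h(*p),z) for z in (400,450,500)])
E
```

```text
center [ 537.99 -159.    442.8 ] [ 532.68 -165.    446.51]
right [ 584.8  -159.    426.59] [ 579.03 -165.    430.47]
bottom [ 539.24 -159.    396.62] [ 533.91 -165.    400.79]
left [ 491.86 -159.    454.99] [ 487.   -165.    458.58]
top [ 534.82 -159.    479.81] [ 529.54 -165.    483.16]
[array([612.46, -59.91, 400.  ]), array([600.57, -56.09, 450.  ]), array([588.67, -52.28, 500.  ])]
[array([ 582.86, -179.5 ,  400.  ]), array([ 572.34, -170.12,  450.  ]), array([ 561.82, -160.75,  500.  ])]
[array([566.95, -36.92, 400.  ]), array([557.17, -34.18, 450.  ]), array([547.39, -31.43, 500.  ])]
[array([603.68, -52.38, 400.  ]), array([592.19, -48.92, 450.  ]), array([580.71, -45.46, 500.  ])]
```

Request:
carry_out([
  [-0.6, 0, 25],
  [-0.6, 0, 25],
  [0, 0, 20],
  [0, -8, 0],
  [0, -6, 0],
  [0, 0, 0],
], claw=[65, 65, 65, 65, 65, 65], yaw=[0, 0, 0, 0, 0, 0])

```text
time_s: 19.55
tcp_pos: [544.9, -84.3, 280.4]
tool_rot: [0.0, 0.999, -0.041, 0.001]
contact_force: [0.2, -0.5, 0.1]
opening: 0.649
```

```bash
python3 - <<'E'
from h import *
s=status.state(); print(s['time_s'],s['tcp_pos'],yawof(s),s['contact_force'],s['q'])
im=snap('side','s11.png'); cv2.imwrite('pics/s11c.png',cv2.resize(im[90:270,200:360],None,fx=3.7,fy=3.7,interpolation=cv2.INTER_CUBIC))
im=snap('top','t11.png');cv2.imwrite('pics/t11c.png',cv2.resize(im[80:240,200:340],None,fx=4,fy=4,interpolation=cv2.INTER_CUBIC))
snap('wrist','w11.png')
E
```

```text
19.55 [544.91 -84.33 280.43] -4.664080960075838 [ 0.22 -0.46  0.12] [-0.24  0.51  1.75  0.    0.87 -0.16]
```

View pics/s11c.png

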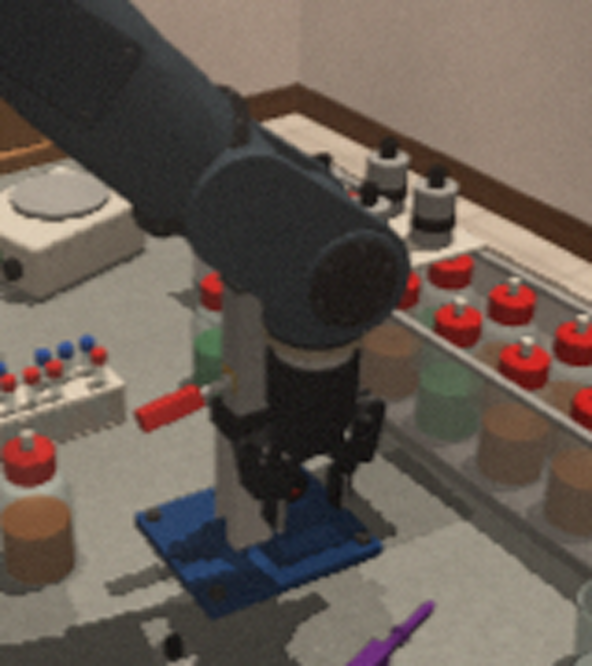

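View pics/t11c.png

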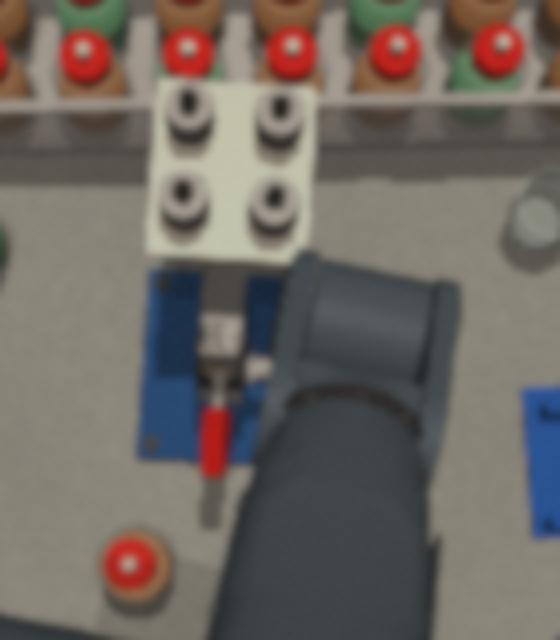

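View pics/w11.png

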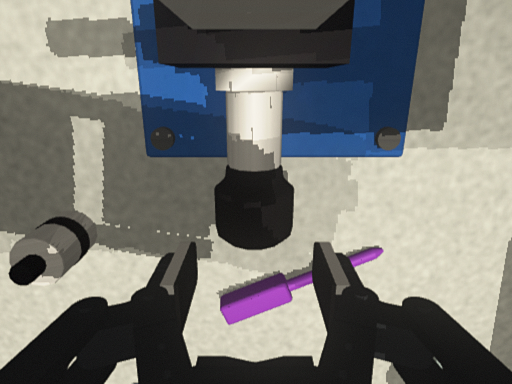

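Request:
carry_out([
  [0, -8, 0],
  [0, -8, 0],
  [0, -8, 0],
  [0, -5, 0],
  [0, 0, 0],
], claw=[65, 65, 65, 65, 65], yaw=[0, 0, 0, 0, 0])

```text
time_s: 20.32
tcp_pos: [547.1, -55.6, 279.4]
tool_rot: [-0.0, 0.999, -0.041, -0.0]
contact_force: [-0.3, -0.9, -0.5]
opening: 0.647
```

```bash
python3 - <<'E'
from h import *
s=status.state(); print(s['time_s'],s['tcp_pos'],yawof(s),s['contact_force'],s['q'])
snap('wrist','w12.png')
im=snap('top','t12.png');cv2.imwrite('pics/t12c.png',cv2.resize(im[80:240,200:340],None,fx=4,fy=4,interpolation=cv2.INTER_CUBIC))
E
```

```text
20.325 [547.05 -55.57 279.37] -4.677625528447074 [-0.33 -0.91 -0.52] [-0.19  0.51  1.76  0.    0.87 -0.1 ]
```

View pics/w12.png

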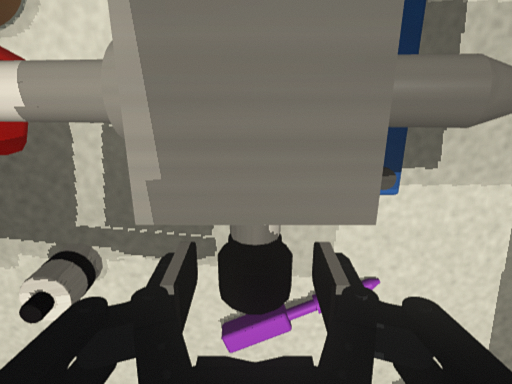

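View pics/t12c.png

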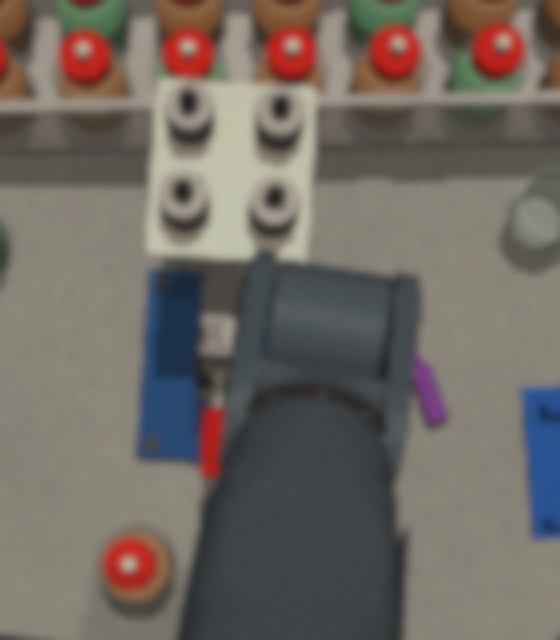

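Request:
carry_out([
  [0, 0, 0],
  [0, 0, 0],
  [0, 0, 0],
  [0, 0, 0],
  [0, 0, 0],
], claw=[0, 0, 0, 0, 0], yaw=[0, 0, 0, 0, 0], force=100)

```text
time_s: 21.05
tcp_pos: [547.1, -56.2, 279.8]
tool_rot: [0.0, 0.999, -0.041, 0.0]
contact_force: [-1.9, -1.2, 5.5]
opening: 0.339
```

```bash
python3 - <<'E'
from h import *
s=status.state(); print(s['time_s'],s['tcp_pos'],yawof(s),s['contact_force'],s['opening'])
im=snap('wrist','w13.png')
E
```

```text
21.05 [547.07 -56.18 279.8 ] -4.719886960540375 [-1.91 -1.23  5.53] 0.33853015253099056
```

View pics/w13.png

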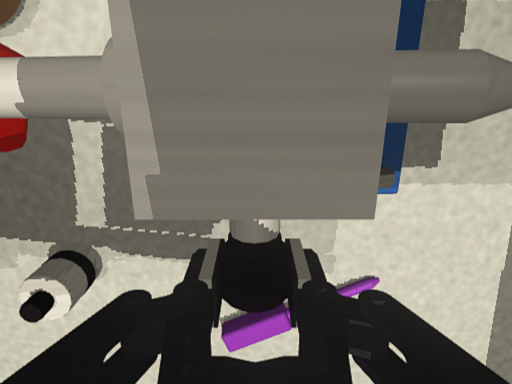

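Request:
carry_out([
  [0, 2, 0],
  [0, 2, 0],
  [0, 2, 0],
  [0, 2, 0],
  [0, 0, 0],
  [0, 0, 0],
], claw=[0, 0, 0, 0, 0, 0], yaw=[0, 0, 0, 0, 0, 0])

```text
time_s: 21.85
tcp_pos: [546.4, -63.2, 279.8]
tool_rot: [-0.001, 0.999, -0.041, 0.0]
contact_force: [-0.8, 9.5, 5.2]
opening: 0.34
```

```bash
python3 - <<'E'
from h import *
s=status.state(); print(s['time_s'],s['tcp_pos'],yawof(s),s['contact_force'],s['opening'])
im=snap('wrist','w14.png')
E
```

```text
21.85 [546.45 -63.16 279.78] -4.722796589418236 [-0.78  9.51  5.16] 0.3399491300438257
```

View pics/w14.png

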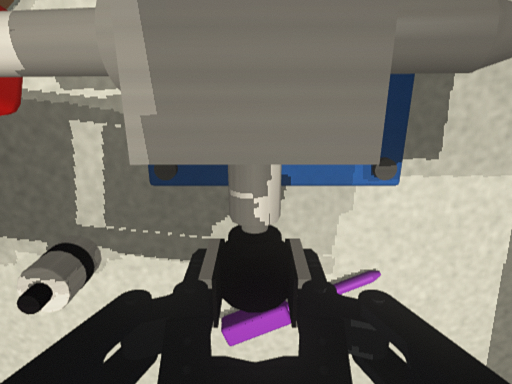

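Request:
carry_out([
  [0, 2, 0],
  [0, 2, 0],
  [0, 2, 0],
  [0, 2, 0],
  [0, 2, 0],
  [0, 0, 0],
  [0, 0, 0],
], claw=[0, 0, 0, 0, 0, 0, 0], yaw=[0, 0, 0, 0, 0, 0, 0])

```text
time_s: 22.78
tcp_pos: [545.7, -72.7, 279.8]
tool_rot: [-0.001, 0.999, -0.041, 0.0]
contact_force: [0.1, 14.0, 6.3]
opening: 0.339
```

Request:
carry_out([
  [0, 1, 0],
  [0, 1, 0],
  [0, 0, 0],
  [0, 0, 0],
], claw=[0, 0, 0, 0], yaw=[0, 0, 0, 0])

```text
time_s: 23.28
tcp_pos: [545.6, -73.3, 279.8]
tool_rot: [-0.003, 0.999, -0.041, 0.0]
contact_force: [1.9, 28.0, 8.0]
opening: 0.34
```

```bash
python3 - <<'E'
from h import *
s=status.state(); print(s['time_s'],s['tcp_pos'],yawof(s),s['contact_force'],s['opening'])
im=snap('side','s15.png'); cv2.imwrite('pics/s15c.png',cv2.resize(im[90:270,200:360],None,fx=3.7,fy=3.7,interpolation=cv2.INTER_CUBIC))
im=snap('wrist','w15.png')
E
```

```text
23.275 [545.62 -73.28 279.81] -4.749931881501592 [ 1.89 27.99  7.96] 0.3402212061239747
```

View pics/s15c.png

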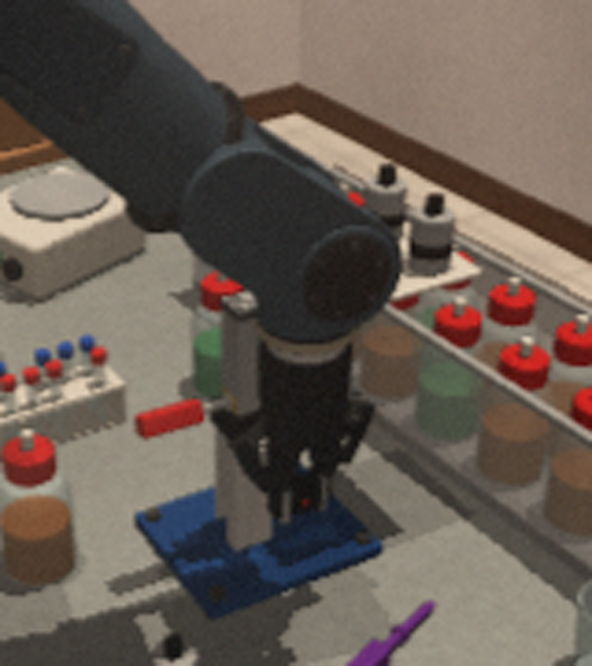

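View pics/w15.png

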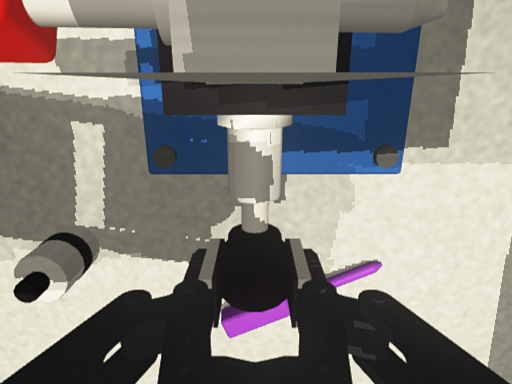

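Request:
carry_out([
  [0, 0, 0],
  [0, 0, 0],
  [0, 0, 0],
  [0, 0, 0],
  [0, 0, 0],
  [0, 0, 0],
  [0, 0, 0],
  [0, 0, 0],
], claw=[0, 0, 0, 0, 0, 0, 0, 0], yaw=[0, 0, 0, 0, 0, 0, 0, 0])

```text
time_s: 24.38
tcp_pos: [545.6, -73.3, 279.8]
tool_rot: [-0.003, 0.999, -0.041, 0.0]
contact_force: [1.7, 29.2, 7.0]
opening: 0.342
```

```bash
python3 - <<'E'
from h import *
s=status.state(); print(s['time_s'],s['tcp_pos'],yawof(s),s['contact_force'],s['opening'])
im=snap('side','s16.png'); cv2.imwrite('pics/s16c.png',cv2.resize(im[90:270,200:360],None,fx=3.7,fy=3.7,interpolation=cv2.INTER_CUBIC))
im=snap('wrist','w16.png'); im=snap('top','t16.png')
E
```

```text
24.375 [545.64 -73.27 279.81] -4.748335719251949 [ 1.67 29.2   7.02] 0.34189810635003176
```

View pics/s16c.png

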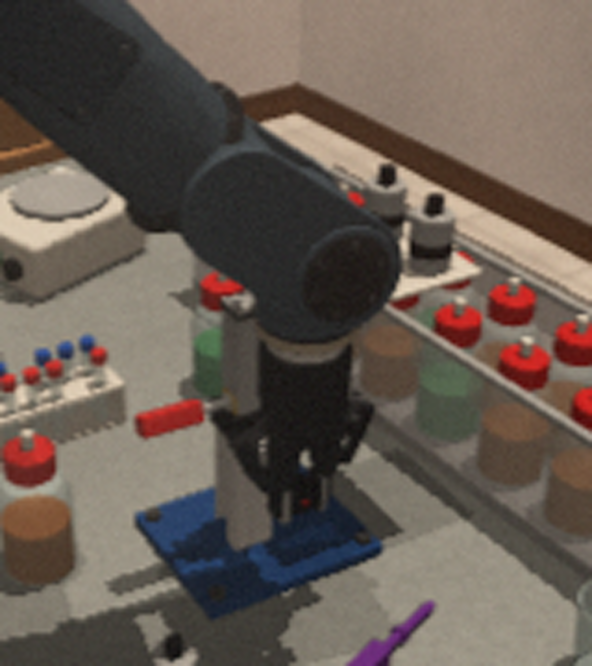

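View pics/w16.png

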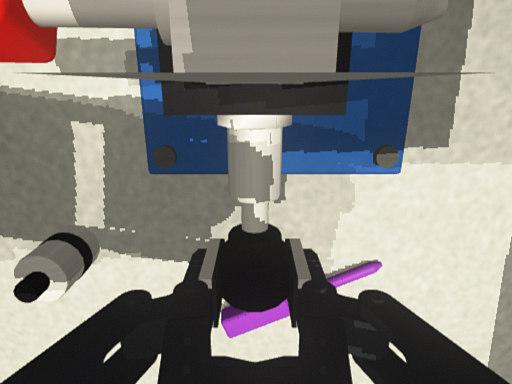

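View pics/t16.png

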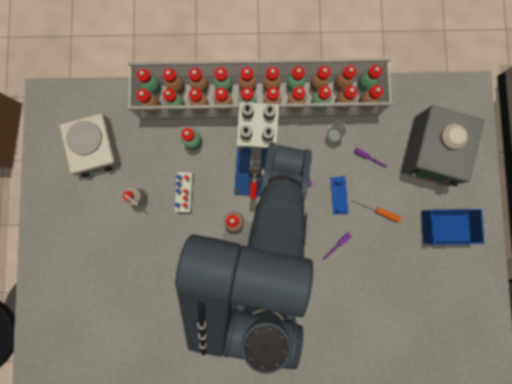

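```bash
python3 - <<'E'
from h import *
print(manip.job_done()); s=status.state(); print(s['time_s'],s['tcp_pos'],s['contact_force'],s['opening'])
E
```

```text
the job is handed in; nothing more can be done
None
the job is handed in; nothing more can be done
```

The tray is down one step: the post rests on the pin, and I handed the job in while still holding the knob fully back. It took about 24.5 s of the 72 s allowed.

- **Pin:** I pushed it home from the side away from the tray until the shoulder pressed on the post face with about 18 N, then let go. The side camera showed the shoulder on the face, and the wrist camera showed the tip out of the far side.
- **Knob:** I pulled it back about 17 mm (hand travel). The pull jumped from 14 N to 28–29 N at the stop, and the hand did not move over the next second.
- **Post:** in the side images it sank about 30 mm (rough pixel estimate; about 28 mm expected), and two pictures 1.1 s apart show it still, with the pin at the rim.
- **Bystanders:** the last top picture shows the bottles and other things that are in view where they stood. The arm hides the spare sensor can there, but the wrist camera shows it still standing.

One reading was off: the gripper showed about 29 mm on the 32 mm knob. It held steady through the pull, with no sign of slipping. I did not read the plunger and post joint values directly, so both are judged from forces and pictures.

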